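Stack a parts tray onto the sprung tray dock by feel

ROBOT

A 6-joint arm with a two-finger parallel gripper is mounted at the origin on a cart in front of the work surface, level with it; the furniture and walls round the work are solid. World frame = base frame: x ahead of the robot, y to its left, z up, the work surface at z = 0. Lengths are in mm, angles in rad, forces in N, time in s.
With the tool pointing down it reaches from about 350 to 975 mm from the base axis. Payload 4.9 kg.
Tool frame: the origin (TCP) lies on the centre line of the jaws, within the pads' length; the fingertips stand 17 mm ahead of it and the grasp point (between the pads) lies 2 mm behind it; z points along the fingers, y is the direction in which the jaws open and shut (so a half turn about z gives the same grasp; the last joint's range is limited). The gripper opens to 85 mm and grips with 20 to 120 N. Pads are 22 mm wide; open, the fingers measure 114 mm over their backs; the gripper's body (76 mm by 85 mm) begins 54 mm behind the grasp point. The pads swing forward as they close: fully open they stand 13 mm farther back than shut.
Start: joints at [1.065, 0.053, 1.613, -0, 1.476, -0.119], TCP at [235.755, 578.81, 216.504] pointing down, gripper open.
Joint ranges: [-3.01, 3.01], [-1.01, 2.22], [0.06, 2.58], [-1.02, 4.17], [0.09, 2.62], [-3.14, 3.14]. Speed limits (rad/s): [2.57, 2.57, 3.14, 3.14, 3.14, 3.14].

INTERFACE

Orientations are given as [roll, pitch, yaw] about the fixed x, y, z axes, in that order (R = Rz(yaw) Ry(pitch) Rx(roll)).
In Python, from cell import r, eyes gives the robot as it stands.
- The arm moves only by the tool send_rows, never from a script. Its argument "commands" is a list that holds one entry, the list of rows, each a list of 5 numbers: the shift along the world's x, y, z in m, then the turn about the world's z in degrees, then the opening, from -1 (shut) to 1 (fully open). A call has 1 to 12 rows; each row shifts and turns the pose as measured when the row begins; what a row does not reach is not made up. A row lasts 1/12 s, in which the tool goes at most 41.7 mm and 7.16 degrees, less where a joint would pass 70% of its speed; a pose out of reach is approached as far as the arm can. A call is refused whole if a number of a shift passes 0.0417 or a number of a turn 7.16, either way. A call with a gripper value outside its range is refused whole. The fingers move at their own pace and stop on an object; "newtons" is the grip in N (left out, the last holds). Time passes only in rows, so rows that do not move let the fingers close. It gives the time, the measured TCP pose, the force and the opening at its end, in the units of the state.
- r.sense(): the state, without advancing time (a new reading comes with each control period).
- eyes.camera(name): name is "side" or "top"; returns the picture (384x512x3 uint8, red, green, blue); there is no depth.
- eyes.camera_model(name): a dict with "camera_matrix" (3x3 intrinsics, pixels), "world_from_camera" (4x4, takes a point from camera to world coordinates). Camera axes: x right, y down, z forward; pixel columns grow to the right and rows downward; lengths in mm; the calibration is good to about 2 mm. A picture is of the moment at which its call begins. camera_model takes no time and is no camera call.
- r.hand_in(): hands the job in, once; it reports no verdict.
The state is a dict: "t": time; "joint_positions": joint angles; "joint_velocities": joint speeds; "tau": joint torques, N m; "eef_pos": TCP position; "ee_rot": TCP orientation; "ft_force": force on the tool from outside, world axes, zero at the start; "moment": the same for the moment, N m; "gripper_width": finger opening in mm.
Only numpy, scipy, OpenCV 4.12 (cv2) and the standard library are available. Lean on these libraries where they do the work, as an engineer would, in place of code of your own. Each camera call takes 0.05 s, during which the arm holds its last target.

TASK

Pick up the loose parts tray by its handle and stack it on the lower tray in the sprung dock, so that all four corner lugs are in the lower tray's sockets and it sits fully home and level. How far along the dock the lower tray is clamped is not exactly known, so set the lugs down lightly on its rails behind the sockets, slide along the dock until they drop in, and keep hold of the handle until the tray is home before letting go. Be gentle: never press the trays together or push them sideways with more than about 25 N.

Things in the scene. Friction and masses are not known exactly. Their poses are not given: they have to be found in the camera images.
- tray_grip (a point): Centre of the handle bar of the loose grey tray, 74 mm above its lug tips. The bar runs along the tray's x over its middle: 100 mm long, 12 mm thick (y), 24 mm high, on two posts at x = +-40 mm; grip it from above, fingers closing along the tray's y. Axes: x along tray and bar, z up.
- tray: The loose grey parts tray to stack: open box 160 x 120 mm (x, y), walls 28 mm high, 0.3 to 0.45 kg, same either way round. Origin centred between its lug tips; axes as tray_grip. Stands on four round corner lugs at x = +-62, y = +-45 mm, each 9 mm long and 14 mm in diameter, the lowest 3 mm tapering to a 12 mm flat tip.
- dock_mark (a point): Mark on the dock's sprung plate, level with the lower tray's rail tops (50 mm above the bench unloaded), on the dock's length axis; x along dock, z up. Sinks with the plate. The centre of the socket pattern lies 6 to 36 mm from it towards +x, how far is not measured. Handle centre above it: 74 mm with lugs on the rails, 65 mm fully home (tray underside flat on rails).
- dock_plate (a point): Centre of the top of the sprung plate under the lower tray, 14 mm below the rail tops; sinks with it. The plate stays up under the tray's own weight, starts to sink at about 7.5 N, then yields 2 mm per N for 12 mm, then is rigid. Sideways all is firm: a lug meeting a socket's far wall stops with a sharp rise of force.
- dock: Dark steel dock base, 240 x 140 mm, fixed; origin centre of underside, x lengthways. The grey lower tray is clamped on its sprung plate: two flat rails along x, 220 x 30 mm, at y = +-45 mm, each with two square sockets 18 x 18, 11 mm deep, spaced like the lugs (+-62, +-45 mm). Lugs set down over the mark rest on flat rail; slide towards the dock's +x to reach the sockets.

How it is judged (in metres and radians):
On the way, in this order (a step that is already met when the one before it is completed fails the run):
1. the tray is lifted clear by the gripper (height (world z) of tray above 0.03 m and contact force between the fingers and tray above 1 N and contact force between tray and dock below 0.1 N), for 0.1 s.
2. its lugs go into the sockets while the gripper still holds it (z of tray_grip in the frame of dock_mark below 0.068 m and horizontal distance between tray_grip and dock_mark below 0.042 m and contact force between the fingers and tray above 1 N), for 0.1 s.
At the end, for the whole second after the job is handed in: The tray stands on the lower tray with all four lugs in the sockets: handle centre 65 mm above the mark (less than 66.8 mm; on the rails it would be 74), 2 to 40 mm from it along the dock and within 5 mm of its axis, lengthways within 0.08 rad, level within 0.03 rad, released and at rest (z of tray_grip in the frame of dock_mark between 0.062 and 0.0668 m and x of tray_grip in the frame of dock_mark between 0.002 and 0.04 m and y of tray_grip in the frame of dock_mark between -0.005 and 0.005 m and angle between the x axis of tray and the x axis of dock, either way round below 0.08 rad and angle between tray's own z axis and vertical below 0.03 rad and linear speed of tray below 0.02 m/s); the robot touches nothing.
It fails at once if the trays are pressed or pushed together with more than 25 N (contact force between tray and dock above 25 N).
It also fails if it takes over 56 s, if anything falls off the work surface, if the arm or the gripper's body presses on something with over 40 N, if the wrist force passes 120 N, or if a joint passes its speed limit or range.

## Working session

There is one attempt and no reset: what is moved stays moved. The work goes in short steps, Python scripts to look and compute and a tool call to move; the robot and the scene stay as the last step left them, time stands still between calls to the robot, and variables do not carry over. Pictures are saved under pics/ and viewed, and the job is handed in when it is done.

Besides the shell and the picture viewer there is one more tool, called after "Emit:" as name(argument=value, ...), one argument or row to a line, values as JSON. send_rows: Moves the arm, as the interface text tells. Its arguments: {"type":"object","properties":{"commands":{"type":"array","items":{"type":"array","items":{"type":"array","items":{"type":"number"}}}},"newtons":{"type":"number"}},"required":["commands"]}

```bash
mkdir -p pics; ls; python3 - <<'E'
from cell import r, eyes
import cv2, numpy as np
print(r.sense())
for n in ["side","top"]:
    im=eyes.camera(n); cv2.imwrite(f"pics/{n}0.png",cv2.cvtColor(im,cv2.COLOR_RGB2BGR))
    m=eyes.camera_model(n); print(n,np.round(m["camera_matrix"],1).tolist(),np.round(m["world_from_camera"],3).tolist())
E
```

```text
pics
{'t': 0.0, 'joint_positions': array([ 1.06497224e+00,  5.33509496e-02,  1.61429332e+00,  2.04733153e-05,
        1.47600467e+00, -1.19008601e-01]), 'joint_velocities': array([-0.0001743 , -0.00098011,  0.00154287,  0.00111219,  0.00022027,
       -0.0009218 ]), 'tau': array([ 1.56194081e-03, -3.93676865e+01, -3.70181608e+01,  7.68517384e-05,
        6.99078402e-03, -1.11178352e-05]), 'eef_pos': array([235.4557884 , 578.2465847 , 215.26712201]), 'ee_rot': array([-3.13955333e+00, -2.64372088e-04,  2.75477494e+00]), 'ft_force': array([-0.34473189, -0.42400165, -0.10221927]), 'moment': array([0.02114825, 0.044756  , 0.01363059]), 'gripper_width': 85.21445342982713}
side [[399.2, 0.0, 260.4], [0.0, 399.2, 196.2], [0.0, 0.0, 1.0]] [[-0.993, -0.066, 0.097, 432.619], [-0.117, 0.453, -0.884, 701.774], [0.014, -0.889, -0.458, 462.501], [0.0, 0.0, 0.0, 1.0]]
top [[363.9, 0.0, 255.3], [0.0, 363.9, 191.0], [0.0, 0.0, 1.0]] [[0.0, -0.985, 0.174, 364.848], [-1.0, 0.001, 0.006, -78.123], [-0.006, -0.174, -0.985, 909.456], [0.0, 0.0, 0.0, 1.0]]
```

View pics/side0.png

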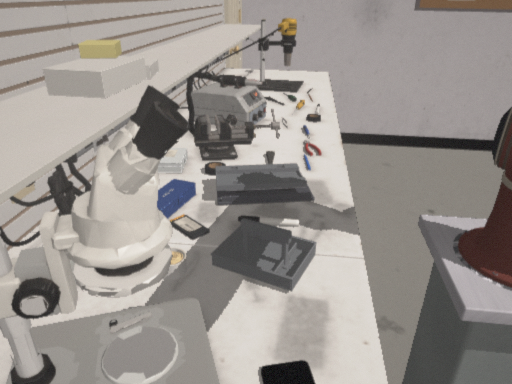

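View pics/top0.png

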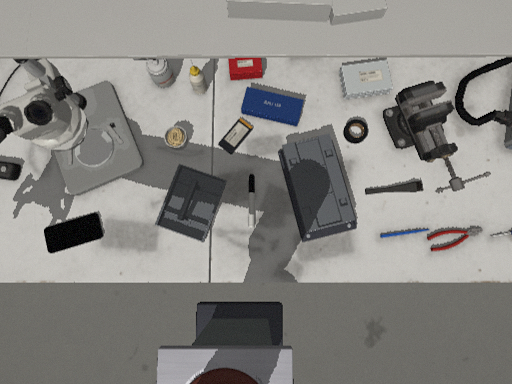

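The side view shows the loose tray near (264,253) and the dock near (262,183). In the top view they are near (191,202) and (318,183). I'll enlarge both.

```bash
python3 - <<'E'
import cv2, numpy as np
t=cv2.imread("pics/top0.png"); s=cv2.imread("pics/side0.png")
def g(im): return np.clip(255*(im/255.)**0.55,0,255).astype(np.uint8)
cv2.imwrite("pics/topA.png",cv2.resize(g(t[155:250,145:235]),None,fx=6,fy=6,interpolation=cv2.INTER_CUBIC))
cv2.imwrite("pics/topB.png",cv2.resize(g(t[120:245,270:365]),None,fx=4.8,fy=4.8,interpolation=cv2.INTER_CUBIC))
cv2.imwrite("pics/sideA.png",cv2.resize(g(s[150:300,195:325]),None,fx=4,fy=4,interpolation=cv2.INTER_CUBIC))
E
```

```text
(no output)
```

View pics/topA.png

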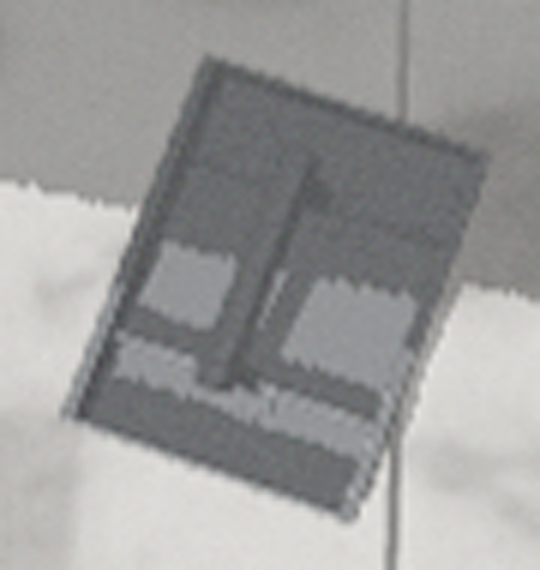

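View pics/topB.png

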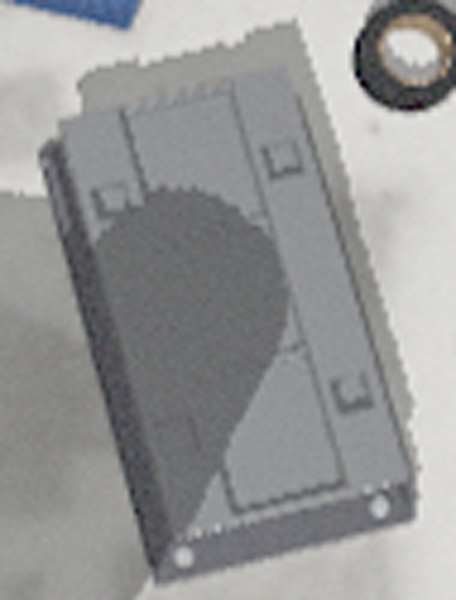

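View pics/sideA.png

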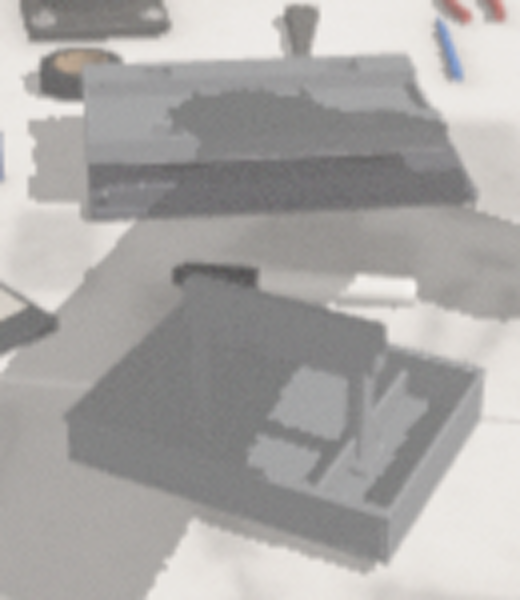

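The top view shows all four sockets, at about (293,161), (329,153), (343,201) and (307,209). The tray's bar runs from about (197,181) to (182,218). I'll cast these onto their planes.

```bash
cat > h.py <<'E'
import numpy as np
from cell import r, eyes
def cast(n,px,z):
    m=eyes.camera_model(n);K=m["camera_matrix"];T=np.array(m["world_from_camera"])
    px=np.atleast_2d(px).astype(float)
    d=np.c_[px,np.ones(len(px))]@np.linalg.inv(K).T@T[:3,:3].T
    o=T[:3,3]; return o+d*((z-o[2])/d[:,2])[:,None]
def proj(n,P):
    m=eyes.camera_model(n);K=np.array(m["camera_matrix"]);T=np.linalg.inv(m["world_from_camera"])
    P=np.atleast_2d(P); c=P@T[:3,:3].T+T[:3,3]; q=c@K.T; return q[:,:2]/q[:,2:]
def up(p,x0,y0,f): return (np.array(p,float)+.5)/f-.5+[x0,y0]
E
python3 - <<'E'
from h import *
np.set_printoptions(precision=1,suppress=True)
rim=cast("top",up([(210,62),(487,158),(350,520),(68,412)],145,155,6),37); print("rim",rim, rim.mean(0))
print([np.linalg.norm(rim[i]-rim[(i+1)%4]) for i in range(4)])
bar=cast("top",up([(312,155),(225,385)],145,155,6),86); print("bar",bar,bar.mean(0))
s=cast("top",up([(113,200),(283,158),(353,393),(180,432)],270,120,4.8),50);print("sock",s,s.mean(0)); print([np.linalg.norm(s[i]-s[(i+1)%4]) for i in range(4)])
rc=cast("top",up([(62,122),(295,85),(410,490),(180,545)],270,120,4.8),50);print("rail corners",rc,rc.mean(0)); print([np.linalg.norm(rc[i]-rc[(i+1)%4]) for i in range(4)])
st=cast("side",up([(160,72),(355,65)],195,150,4),50);print("side sock?",st)
print("side rail corners",cast("side",up([(88,65),(410,55),(447,150),(92,165)],195,150,4),50))
E
```

```text
rim [[584.4 114.   37. ]
 [544.   -0.6  37. ]
 [397.6  51.6  37. ]
 [440.5 165.6  37. ]] [491.6  82.7  37. ]
[np.float64(121.52161281068094), np.float64(155.42319790085432), np.float64(121.79395309030141), np.float64(152.94590037482536)]
bar [[535.2  62.5  86. ]
 [446.4  93.   86. ]] [490.8  77.7  86. ]
sock [[ 589.9 -165.    50. ]
 [ 611.8 -251.8   50. ]
 [ 491.  -282.3   50. ]
 [ 471.6 -196.    50. ]] [ 541.1 -223.8   50. ]
[np.float64(89.49837402013127), np.float64(124.54184460589143), np.float64(88.44023160619871), np.float64(122.29338601088581)]
rail corners [[ 631.  -139.7   50. ]
 [ 650.4 -259.3   50. ]
 [ 442.8 -308.3   50. ]
 [ 416.  -194.7   50. ]] [ 535.1 -225.5   50. ]
[np.float64(121.14350603018008), np.float64(213.32008891750414), np.float64(116.74679159973164), np.float64(221.91761080572743)]
side sock? [[ 606.  -247.7   50. ]
 [ 480.3 -278.7   50. ]]
side rail corners [[ 655.  -252.2   50. ]
 [ 444.7 -301.6   50. ]
 [ 417.7 -157.6   50. ]
 [ 621.2 -107.6   50. ]]
```

The sockets fit: they measure 89 × 123 mm against 90 × 124 expected, centred near (541,-224), with a dock yaw of about 14.3°. I'll check the tray's bar with both views and see whether the path clears the microscope.

```bash
python3 - <<'E'
from h import *
import cv2
np.set_printoptions(precision=1,suppress=True)
def tri(pt,ps):
    P=[]
    for n in("top","side"):
        m=eyes.camera_model(n);P.append(np.array(m["camera_matrix"])@np.linalg.inv(m["world_from_camera"])[:3])
    X=cv2.triangulatePoints(P[0],P[1],np.array(pt,float).reshape(2,1),np.array(ps,float).reshape(2,1)).ravel();return X[:3]/X[3]
# bar top centre-line ends in both
print("bar end near", tri(up((213,380),145,155,6)[:],up((385,323),195,150,4)))
print("bar end far", tri(up((303,158),145,155,6)[:],up((190,280),195,150,4)))
print("microscope at z150/300", cast("top",[(90,120),(85,150),(40,110),(5,130)],150), cast("top",[(90,120),(85,150),(40,110),(5,130)],300))
print("base near corners z0",cast("top",up([(155,582),(412,520)],270,120,4.8),0))
print("base left far corner z0/20/40",[cast("top",up([(42,150)],270,120,4.8),z) for z in(0,20,36)])
print("dots",cast("top",up([(183,556),(380,508)],270,120,4.8),36))
c=np.array([491.6,82,0]);a=np.radians(-19.6);u=np.array([np.cos(a),np.sin(a),0]);v=np.array([-u[1],u[0],0])
t=cv2.imread("pics/top0.png");s=cv2.imread("pics/side0.png")
P=np.array([c+u*x+v*y+[0,0,z] for x in(-80,80) for y in(-60,60) for z in(37,)]+[c+u*x+v*y+[0,0,z] for x in(-50,50) for y in(-6,6) for z in(62,86)])
out=[]
for n,im,(x0,y0,x1,y1) in(("top",t,(145,155,235,250)),("side",s,(195,210,325,300))):
    k=5; b=cv2.resize(im[y0:y1,x0:x1],None,fx=k,fy=k,interpolation=cv2.INTER_CUBIC); b=(255*(b/255.)**.55).astype(np.uint8)
    for q in proj(n,P): cv2.circle(b,tuple(int(w) for w in ((q-[x0,y0]+.5)*k)),3,(0,0,255),-1)
    cv2.imwrite(f"pics/chk_{n}.png",b)
E
```

```text
bar end near [445.8  97.6  86. ]
bar end far [535.5  66.7  82. ]
microscope at z150/300 [[657.9 290.2 150. ]
 [589.5 295.6 150. ]
 [681.5 403.  150. ]
 [635.3 475.3 150. ]] [[600.  217.4 300. ]
 [545.2 221.8 300. ]
 [618.9 308.  300. ]
 [581.9 366.  300. ]]
base near corners z0 [[ 399.9 -188.1    0. ]
 [ 431.8 -322.     0. ]]
base left far corner z0/20/40 [array([[ 630.8, -132.4,    0. ]]), array([[ 625. , -131.2,   20. ]]), array([[ 620.3, -130.2,   36. ]])]
dots [[ 411.4 -197.9   36. ]
 [ 435.1 -296.7   36. ]]
```

View pics/chk_top.png

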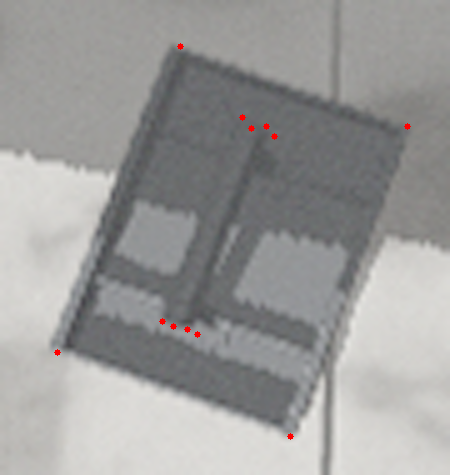

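View pics/chk_side.png

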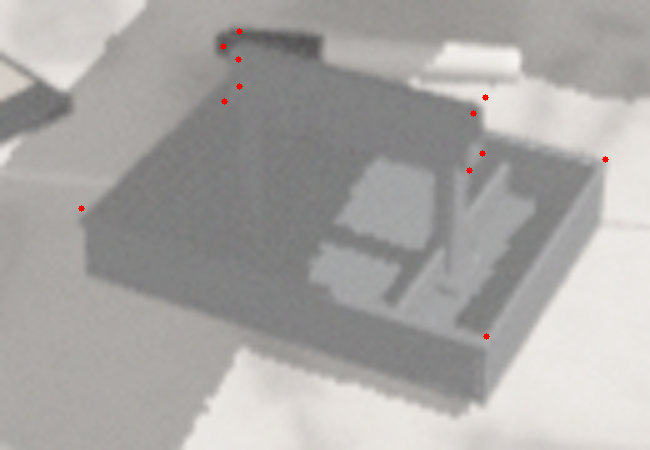

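The overlay agrees to about 1 px, so the tray is at (491,82) with yaw about -19.6°. The path stays well clear of the microscope (x > 545), so I'm moving towards the tray.

Emit:
send_rows(
  commands=[
    [[0.018,-0.0355,0,0,1],[0.018,-0.0355,0,0,1],[0.018,-0.0355,0,0,1],[0.018,-0.0355,0,0,1],[0.018,-0.0355,0,0,1],[0.018,-0.0355,0,0,1],[0.018,-0.0355,0,0,1],[0.018,-0.0355,0,0,1],[0.018,-0.0355,0,0,1],[0.018,-0.0355,0,0,1],[0.018,-0.0355,0,0,1],[0.018,-0.0355,0,0,1]],
  ],
)

```text
t: 1.1
eef_pos: [449.3, 136.6, 207.6]
ee_rot: [-3.133, -0.005, 2.771]
ft_force: [1.0, -0.3, -0.8]
gripper_width: 85.6
```

Emit:
send_rows(
  commands=[
    [[0.015,-0.02,-0.025,0.8,1],[0.015,-0.02,-0.025,0.8,1],[0.012,-0.014,-0.025,0,1],[0,0,0,0,1],[0,0,0,0,1]],
  ],
  newtons=70,
)

```text
t: 1.52
eef_pos: [495.2, 71.9, 131.0]
ee_rot: [-3.134, -0.0, 2.788]
ft_force: [-0.2, -0.3, 0.8]
gripper_width: 85.1
```

Emit:
send_rows(
  commands=[
    [[-0.004,0.01,0,0.7,1],[0,0,0,0,1],[0,0,0,0,1]],
  ],
)

```text
t: 1.77
eef_pos: [490.2, 84.5, 132.3]
ee_rot: [-3.135, -0.001, 2.803]
ft_force: [-0.2, 0.5, -0.3]
gripper_width: 85.0
```

```bash
python3 - <<'E'
from h import *
import cv2
s=r.sense();print(s["eef_pos"],np.degrees(s["ee_rot"]))
a=[cv2.cvtColor(eyes.camera(n),cv2.COLOR_RGB2BGR) for n in("top","side")]
b=[cv2.resize(a[0][130:260,130:260],None,fx=3,fy=3,interpolation=2),cv2.resize(a[1][150:280,190:320],None,fx=3,fy=3,interpolation=2)]
cv2.imwrite("pics/pre.png",(255*(np.hstack(b)/255.)**.6).astype(np.uint8))
E
```

```text
[490.19065308  84.52582075 132.34918441] [-1.79620402e+02 -3.45406465e-02  1.60574780e+02]
```

View pics/pre.png

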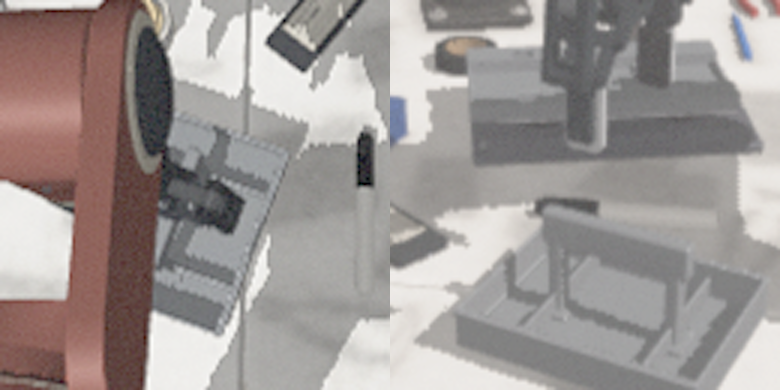

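Both views show the open fingers straddling the bar, with the bar midway between them. I'll go down and grip.

Emit:
send_rows(
  commands=[
    [[0.001,-0.002,-0.015,0,1],[0,0,-0.02,0,1],[0,0,-0.015,0,1],[0,0,-0.006,0,1],[0,0,0,0,1],[0,0,0,0,1]],
  ],
)

```text
t: 2.37
eef_pos: [494.9, 85.9, 82.1]
ee_rot: [-3.14, 0.013, 2.809]
ft_force: [0.1, -0.3, 0.5]
gripper_width: 85.9
```

Emit:
send_rows(
  commands=[
    [[-0.003,-0.003,-0.006,-0.3,1],[0,0,-0.003,0,1],[0,0,0,0,1]],
  ],
)

```text
t: 2.62
eef_pos: [493.4, 83.0, 75.3]
ee_rot: [-3.142, 0.017, 2.804]
ft_force: [0.3, 0.8, -0.1]
gripper_width: 85.6
```

Emit:
send_rows(
  commands=[
    [[-0.001,0,-0.002,0,0.3],[0,0,0,0,-0.2],[0,0,0,0,-0.6],[0,0,0,0,-1],[0,0,0,0,-1],[0,0,0,0,-1],[0,0,0,0,-1],[0,0,0,0,-1]],
  ],
  newtons=70,
)

```text
t: 3.28
eef_pos: [493.5, 82.7, 74.8]
ee_rot: [3.141, 0.02, 2.803]
ft_force: [0.2, -1.2, -0.1]
gripper_width: -0.0
```

The opening reads 0 rather than 12, so the grip may have missed. I'll look.

```bash
cat >> h.py <<'E'
def look(name,tb=(130,130,260,260),sb=(190,150,320,280),k=3):
    import cv2
    o=[]
    for n,(x0,y0,x1,y1) in(("top",tb),("side",sb)):
        a=cv2.cvtColor(eyes.camera(n),cv2.COLOR_RGB2BGR); cv2.imwrite(f"pics/{name}_{n}.png",a)
        o.append(cv2.resize(a[y0:y1,x0:x1],None,fx=k,fy=k,interpolation=2))
    h=max(i.shape[0] for i in o); o=[np.pad(i,((0,h-i.shape[0]),(0,0),(0,0))) for i in o]
    cv2.imwrite(f"pics/{name}.png",(255*(np.hstack(o)/255.)**.6).astype(np.uint8))
    s=r.sense();print(s["t"],s["eef_pos"],np.degrees(s["ee_rot"]),s["ft_force"],s["gripper_width"])
E
python3 -c "
from h import *
look('grip')"
```

```text
3.3833 [493.50520148  82.74640174  74.77293885] [179.94152559   1.14659261 160.62329895] [-0.66135881  0.18367623 -0.62086452] -0.34033730702544657
```

View pics/grip.png

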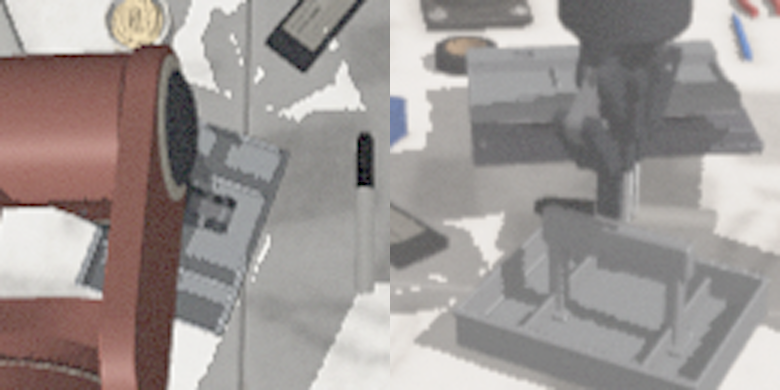

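The closed fingers stand behind the bar, on its -y side. I'll compare where the TCP should appear in the images with where the fingers are.

```bash
python3 - <<'E'
from h import *
import cv2
p=np.array([493.5,82.7,74.8])
for n,x0,y0,x1,y1 in(("top",150,150,250,250),("side",200,140,310,260)):
    im=cv2.imread(f"pics/grip_{n}.png")
    k=6 if n=="top" else 5
    b=(255*(cv2.resize(im[y0:y1,x0:x1],None,fx=k,fy=k,interpolation=2)/255.)**.5).astype(np.uint8)
    for dz,c in((-17,(0,0,255)),(0,(0,255,0)),(60,(255,0,0))):
        q=proj(n,p+[0,0,dz])[0];print(n,dz,q)
        cv2.circle(b,tuple(int(w) for w in (q-[x0,y0]+.5)*k),4,c,-1)
    cv2.imwrite(f"pics/g_{n}.png",b)
E
```

```text
top -17 [189.53319462 200.08146126]
top 0 [188.18720289 198.98885886]
top 60 [182.97842623 194.76065915]
side -17 [263.59450155 236.95413691]
side 0 [263.76137536 229.1286885 ]
side 60 [264.37986054 200.12519267]
```

View pics/g_top.png

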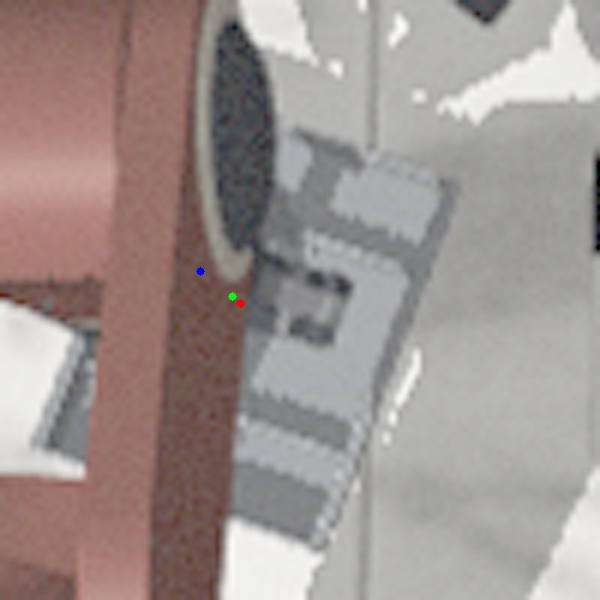

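View pics/g_side.png

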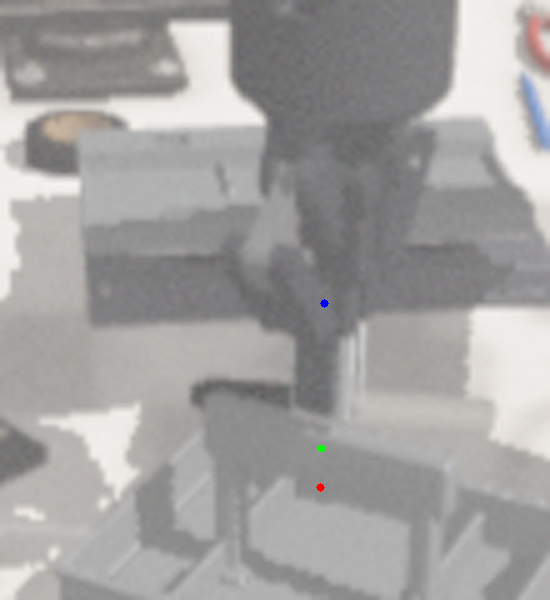

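```bash
python3 - <<'E'
from h import *
import cv2
np.set_printoptions(precision=1,suppress=True)
p=np.array([490.2,84.5,132.3]); a=np.radians(70.5); v=np.array([np.cos(a),np.sin(a),0])
im=cv2.imread("pics/pre.png")
import glob
P=np.array([p+v*s*w+[0,0,z] for s in(1,-1) for w in(42.5,57) for z in(-4,)])
print(proj("side",P), proj("top",P))
b=im.copy()
for q in proj("side",P): cv2.circle(b,tuple(int(w) for w in (q-[190,150]+.5)*3+[390,0]),3,(0,0,255),-1)
for q in proj("top",P): cv2.circle(b,tuple(int(w) for w in (q-[130,130]+.5)*3),3,(0,0,255),-1)
cv2.imwrite("pics/pre2.png",b)
E
```

```text
[[255.2 214.6]
 [251.2 218.5]
 [275.9 194.3]
 [279.1 191.2]] [[164.6 190.3]
 [158.5 188.2]
 [200.9 203.2]
 [207.2 205.4]]
```

View pics/pre2.png

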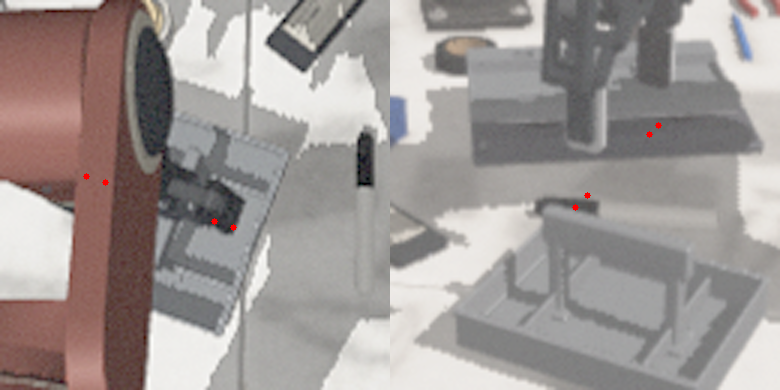

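The side view shows the fingertips about 15 px higher than the reported pose predicts. I'll triangulate the far fingertip to find the actual offset.

```bash
cat >> h.py <<'E'
def tri(pt,ps):
    import cv2
    P=[]
    for n in("top","side"):
        m=eyes.camera_model(n);P.append(np.array(m["camera_matrix"])@np.linalg.inv(m["world_from_camera"])[:3])
    X=cv2.triangulatePoints(P[0],P[1],np.array(pt,float).reshape(2,1),np.array(ps,float).reshape(2,1)).ravel();return X[:3]/X[3]
E
python3 - <<'E'
from h import *
import cv2
np.set_printoptions(precision=1,suppress=True)
x=tri((208,204),(279,178)); print("far open tip",x,proj("top",x),proj("side",x), "pred",[470.8,30.8,128])
# closed tip bottom in side (266,222): depth guess from xy of TCP
for z in (58,75,88,95,100): print(z,cast("side",[(264,222)],z))
print({k:np.round(v,3) for k,v in r.sense().items()})
E
```

```text
far open tip [471.8  25.7 153. ] [[208.  203.5]] [[279.5 178.1]] pred [470.8, 30.8, 128]
58 [[498.6  29.5  58. ]]
75 [[495.8  57.8  75. ]]
88 [[493.7  79.4  88. ]]
95 [[492.5  91.   95. ]]
100 [[491.7  99.3 100. ]]
{'t': np.float64(3.383), 'joint_positions': array([ 0. , -0.1,  2. , -0. ,  1.2, -1.2]), 'joint_velocities': array([-0.,  0.,  0., -0.,  0.,  0.]), 'tau': array([ -0. , -28.1, -33.8,  -0. ,  -0.1,  -0. ]), 'eef_pos': array([493.5,  82.7,  74.8]), 'ee_rot': array([3.1, 0. , 2.8]), 'ft_force': array([-0.7,  0.2, -0.6]), 'moment': array([-0.,  0., -0.]), 'gripper_width': np.float64(-0.34)}
```

The x and y agree, but the fingertips are really about 30 mm higher than the reported z implies: z ≈ 89, just above the bar top at 86. So the fingers shut over the bar. I'll open, go down about 32 mm more while watching the force, and look before gripping.

Emit:
send_rows(
  commands=[
    [[0,0,0.004,0,1],[0,0,0,0,1],[0,0,0,0,1],[0,0,0,0,1],[0,0,0,0,1],[0,0,0,0,1],[0,0,0,0,1],[0,0,0,0,1]],
  ],
)

```text
t: 4.05
eef_pos: [493.6, 82.8, 79.3]
ee_rot: [3.141, 0.02, 2.803]
ft_force: [0.3, 0.3, -0.2]
gripper_width: 85.7
```

Emit:
send_rows(
  commands=[
    [[-0.002,0,-0.01,0,1],[0,0,-0.01,0,1],[0,0,-0.004,0,1],[0,0,0,0,1],[0,0,0,0,1]],
  ],
)

```text
t: 4.47
eef_pos: [490.3, 82.7, 51.6]
ee_rot: [3.141, 0.018, 2.803]
ft_force: [-0.3, -0.8, 0.5]
gripper_width: 85.3
```

```bash
python3 -c "
from h import *
look('g2')"
```

```text
4.5667 [490.57027524  82.74376968  52.09594572] [179.96466657   1.08362051 160.62444061] [0.00582539 0.64317152 0.5892896 ] 85.40708218109047
```

View pics/g2.png

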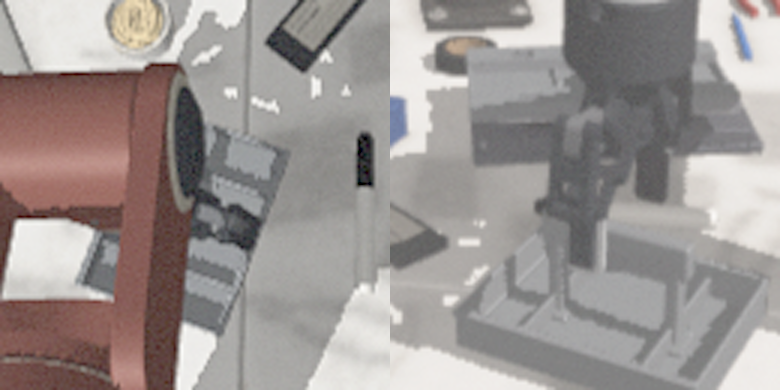

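Now the bar is between the fingers in the side view: the near finger in front with its tip at crop (590,270), the far one behind. I'll check the tip height.

```bash
python3 - <<'E'
from h import *
np.set_printoptions(precision=1,suppress=True)
for z in (60,70,75,80,85): print(cast("side",[(257,240)],z), cast("side",[(190+262/3,150+203/3)],z))
E
```

```text
[[503.9  97.8  60. ]] [[473.7  12.4  60. ]]
[[502.2 112.8  70. ]] [[472.6  29.5  70. ]]
[[501.3 120.3  75. ]] [[472.1  38.1  75. ]]
[[500.4 127.8  80. ]] [[471.6  46.7  80. ]]
[[499.5 135.3  85. ]] [[471.1  55.2  85. ]]
```

Emit:
send_rows(
  commands=[
    [[0,0,-0.006,0,1],[0,0,-0.003,0,1],[0,0,0,0,0],[0,0,0,0,-0.5],[0,0,0,0,-1],[0,0,0,0,-1],[0,0,0,0,-1],[0,0,0,0,-1],[0,0,0,0,-1],[0,0,0,0,-1]],
  ],
  newtons=70,
)

```text
t: 5.4
eef_pos: [492.0, 83.2, 43.5]
ee_rot: [3.139, 0.022, 2.803]
ft_force: [1.1, 1.2, -0.2]
gripper_width: 10.8
```

```bash
python3 -c "
from h import *
look('g3')"
```

```text
5.5 [491.97855495  83.15598689  43.49883245] [179.84721746   1.24647257 160.6120969 ] [ 0.03753549  0.18927781 -1.14708915] 10.455871405767759
```

View pics/g3.png

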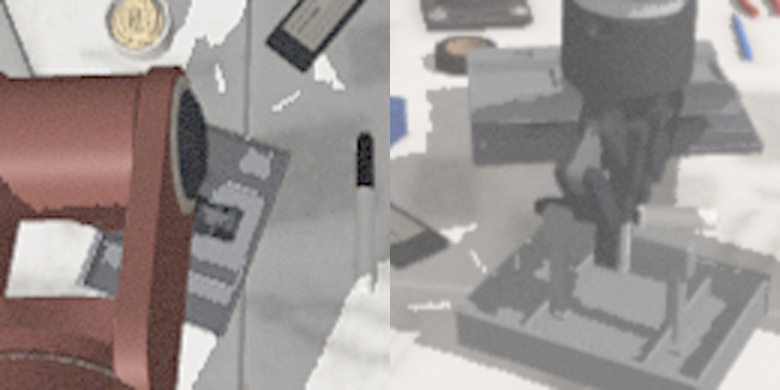

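Gripped, with an opening of 10.8 mm; a reported z of 43.5 corresponds to lug tips at 0. Lifting.

Emit:
send_rows(
  commands=[
    [[0,0,0.01,0,-1],[0,0,0.02,0,-1],[0,0,0.02,0,-1],[0,0,0.02,0,-1],[0,0,0.015,0,-1],[0,0,0,0,-1],[0,0,0,0,-1]],
  ],
)

```text
t: 6.08
eef_pos: [485.5, 82.6, 129.0]
ee_rot: [-3.139, 0.01, 2.803]
ft_force: [-0.4, -0.4, -4.2]
gripper_width: 10.9
```

```bash
python3 -c "
from h import *
look('lift',sb=(180,90,330,280))"
```

```text
6.1833 [485.32835583  82.59141203 128.25823935] [-179.81637599    0.50446476  160.61207145] [-0.23526053  0.59924451 -3.56835848] 10.972309510231412
```

View pics/lift.png

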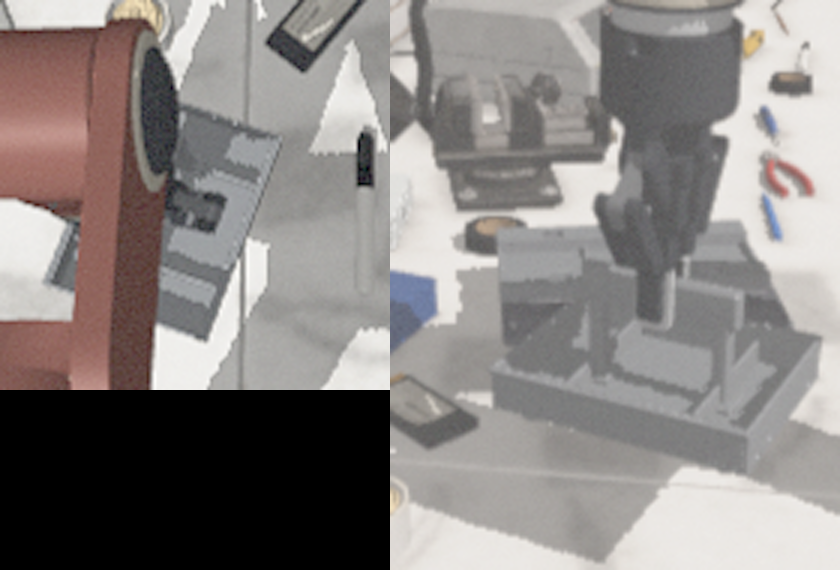

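Lifted and level; the weight reads about 4 N. Now turning +33.7° and carrying the tray to above the dock, about 16 mm short of the sockets.

Emit:
send_rows(
  commands=[
    [[0.003,-0.015,0.003,2,-1],[0.004,-0.025,0.003,3,-1],[0.004,-0.03,0.003,3,-1],[0.004,-0.03,0.003,3,-1],[0.004,-0.03,0.003,3,-1],[0.004,-0.03,0.002,3,-1],[0.004,-0.03,0.002,3,-1],[0.004,-0.03,0.002,3,-1],[0.004,-0.03,0,3,-1],[0.003,-0.02,0,3,-1],[0,-0.01,0,2,-1],[0,0,0,0,-1]],
  ],
)

```text
t: 7.18
eef_pos: [510.8, -206.9, 128.4]
ee_rot: [3.135, -0.024, -2.908]
ft_force: [-0.1, 0.4, -2.3]
gripper_width: 10.7
```

Emit:
send_rows(
  commands=[
    [[0,0,0,0,-1],[0,0,0,0,-1]],
  ],
)

```text
t: 7.35
eef_pos: [509.2, -206.0, 125.4]
ee_rot: [3.131, -0.028, -2.911]
ft_force: [-0.7, 0.3, -2.9]
gripper_width: 10.6
```

```bash
cat >> h.py <<'E'
from scipy.spatial.transform import Rotation as Ro
RG=Ro.from_euler("xyz",[3.139,0.022,2.803])
def tilt():
    s=r.sense(); up_=(Ro.from_euler("xyz",s["ee_rot"])*RG.inv()).apply([0,0,1]); a=np.radians(14.3)
    y=np.degrees(s["ee_rot"][2])%360-180
    print("t",s["t"],"p",np.round(s["eef_pos"],1),"trayyaw",round(y,2),"tilt along/across dock",np.round([up_[0]*np.cos(a)+up_[1]*np.sin(a),-up_[0]*np.sin(a)+up_[1]*np.cos(a)],4),"F",np.round(s["ft_force"],1),"M",np.round(s["moment"],2))
E
python3 -c "
from h import *
tilt()
print(r.sense()['joint_positions'])
look('dock',tb=(240,100,390,250),sb=(180,90,330,240),k=2.6)"
```

```text
t 7.35 p [ 509.2 -206.   125.4] trayyaw 13.24 tilt along/across dock [ 0.0494 -0.009 ] F [-0.7  0.3 -2.9] M [ 0.03 -0.02  0.04]
[-0.51411292 -0.03301398  1.85558011 -0.01112317  1.34654752 -2.31317356]
7.45 [ 509.27218037 -205.51718869  125.58855316] [ 179.39756322   -1.56745978 -166.68994265] [ 0.93425147  0.30033422 -3.21778351] 10.811340022167244
```

View pics/dock.png

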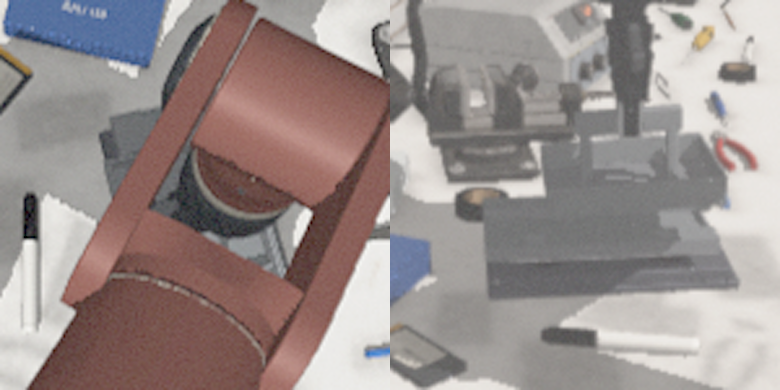

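The tray is above the dock. The reported orientation suggests about 0.05 rad of tilt along the dock, so I'll check that in the side view against the bar and tray edges.

```bash
python3 - <<'E'
from h import *
import cv2
np.set_printoptions(precision=1,suppress=True)
x0,y0,x1,y1,k=205,110,325,215,6
im=cv2.imread("pics/dock_side.png")
b=(255*(cv2.resize(im[y0:y1,x0:x1],None,fx=k,fy=k,interpolation=2)/255.)**.5).astype(np.uint8)
a=np.radians(13.3);u=np.array([np.cos(a),np.sin(a),0]);v=np.array([-u[1],u[0],0])
c=np.array([509,-206,125.6-43.5])
for t,col in((0,(0,0,255)),(0.05,(0,255,0))):
    w=np.array([0,0,1.]); uu=u*np.cos(t)-w*np.sin(t); ww=w*np.cos(t)+u*np.sin(t)
    g=c+74*w   # grip centre fixed
    P=[g+uu*x+v*6+ww*12 for x in(-50,50)]+[g+uu*x+v*60+ww*(37-74) for x in(-80,80)]+[g+uu*x+v*60+ww*(9-74) for x in(-80,80)]
    for q in proj("side",P): cv2.circle(b,tuple(int(m) for m in (q-[x0,y0]+.5)*k),4,col,-1)
cv2.imwrite("pics/tl.png",b)
E
```

```text
(no output)
```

View pics/tl.png

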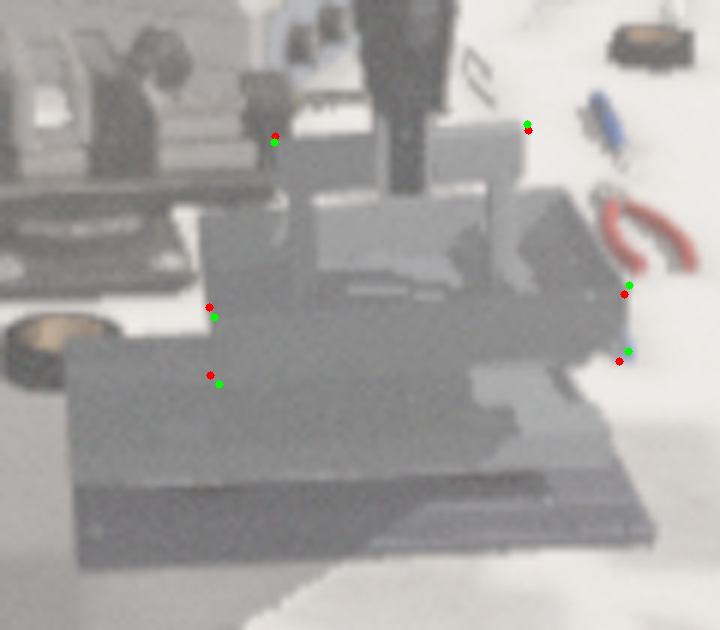

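The view confirms it: the tray leans about 0.05 rad (outer end low) and its height matches. The payload makes the arm sag and tilt a little in each row, so I'll be quick and let the rails level it. First, a correction in the plane.

Emit:
send_rows(
  commands=[
    [[0.006,-0.009,0.002,0.5,-1],[0.006,-0.009,0.002,0.5,-1],[0.004,-0.004,0.002,0,-1]],
  ],
)

```text
t: 7.7
eef_pos: [525.8, -225.9, 131.3]
ee_rot: [3.13, -0.028, -2.887]
ft_force: [-0.8, 0.4, -2.7]
gripper_width: 10.8
```

```bash
python3 -c "
from h import *
tilt()"
```

```text
t 7.7 p [ 525.8 -225.9  131.3] trayyaw 14.61 tilt along/across dock [ 0.0501 -0.0087] F [-0.8  0.4 -2.7] M [-0.01 -0.1  -0.  ]
```

Emit:
send_rows(
  commands=[
    [[0,-0.002,-0.008,-0.1,-1],[0,0,-0.009,0,-1],[0,0,-0.008,0,-1],[0,0,-0.003,0,-1]],
  ],
)

```text
t: 8.03
eef_pos: [528.9, -230.1, 103.5]
ee_rot: [3.134, -0.024, -2.889]
ft_force: [0.0, 0.7, -3.4]
gripper_width: 10.8
```

```bash
cat >> h.py <<'E'
def dk():
    p=r.sense()["eef_pos"];a=np.radians(14.3);d=p[:2]-[541,-224];print("dock along %.1f lat %.1f z-contact %.1f"%(d[0]*np.cos(a)+d[1]*np.sin(a),-d[0]*np.sin(a)+d[1]*np.cos(a),p[2]-93.5))
E
python3 -c "
from h import *
tilt();dk()
look('d2',tb=(240,100,390,250),sb=(180,90,330,240),k=2.6)"
```

```text
t 8.0333 p [ 528.9 -230.1  103.5] trayyaw 14.48 tilt along/across dock [ 0.0462 -0.0052] F [ 0.   0.7 -3.4] M [ 0.02 -0.04 -0.04]
dock along -13.2 lat -3.0 z-contact 10.0
8.1333 [ 528.63987672 -229.87451037  103.61699363] [ 179.51867759   -1.41660117 -165.51053791] [-0.2712342  -0.00715255 -2.80711923] 11.24273413813396
```

View pics/d2.png

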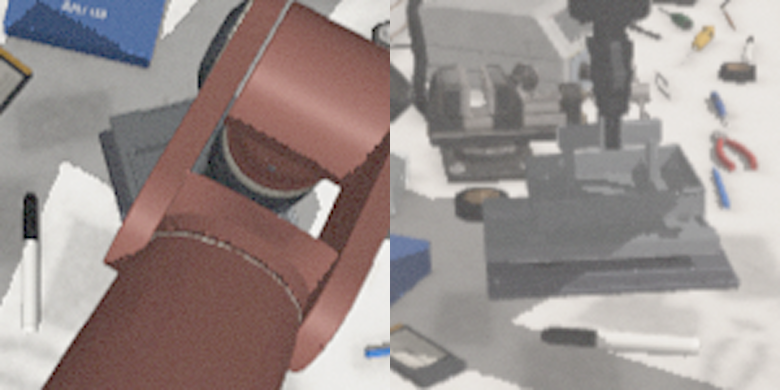

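Emit:
send_rows(
  commands=[
    [[-0.0035,0.002,-0.001,0,-1],[0,0,-0.001,0,-1]],
  ],
  newtons=50,
)

```text
t: 8.3
eef_pos: [524.7, -227.5, 101.2]
ee_rot: [3.133, -0.025, -2.888]
ft_force: [0.1, 0.3, -3.6]
gripper_width: 10.9
```

```bash
python3 -c "
from h import *
tilt();dk()"
```

```text
t 8.3 p [ 524.7 -227.5  101.2] trayyaw 14.5 tilt along/across dock [ 0.0472 -0.0062] F [ 0.1  0.3 -3.6] M [-0.04 -0.03  0.04]
dock along -16.7 lat 0.7 z-contact 7.7
```

Down in small steps now, watching for contact.

Emit:
send_rows(
  commands=[
    [[0,0,-0.002,0,-1],[0,0,-0.001,0,-1]],
  ],
)

```text
t: 8.47
eef_pos: [524.6, -227.3, 98.5]
ee_rot: [3.133, -0.025, -2.888]
ft_force: [0.2, 0.2, -3.3]
gripper_width: 10.7
```

Emit:
send_rows(
  commands=[
    [[0,0,-0.001,0,-1]],
  ],
)

```text
t: 8.55
eef_pos: [524.7, -227.3, 97.6]
ee_rot: [3.134, -0.024, -2.888]
ft_force: [0.3, 0.1, -4.2]
gripper_width: 10.9
```

```bash
python3 -c "
from h import *
tilt();dk()"
```

```text
t 8.55 p [ 524.7 -227.3   97.6] trayyaw 14.51 tilt along/across dock [ 0.0462 -0.0052] F [ 0.3  0.1 -4.2] M [-0.    0.04  0.04]
dock along -16.6 lat 0.8 z-contact 4.1
```

Emit:
send_rows(
  commands=[
    [[0,0,-0.001,0,-1],[0,0,-0.001,0,-1]],
  ],
)

```text
t: 8.72
eef_pos: [524.6, -227.3, 96.3]
ee_rot: [3.134, -0.024, -2.888]
ft_force: [-3.8, 0.5, 3.1]
gripper_width: 11.0
```

Emit:
send_rows(
  commands=[
    [[0,0,-0.001,0,-1]],
  ],
)

```text
t: 8.8
eef_pos: [524.7, -227.4, 96.3]
ee_rot: [3.134, -0.025, -2.888]
ft_force: [-4.8, 2.2, 3.9]
gripper_width: 10.9
```

Emit:
send_rows(
  commands=[
    [[0,0,-0.001,0,-1]],
  ],
)

```text
t: 8.88
eef_pos: [524.7, -227.4, 96.3]
ee_rot: [3.134, -0.025, -2.888]
ft_force: [-3.9, 1.6, 4.0]
gripper_width: 11.0
```

Emit:
send_rows(
  commands=[
    [[0,0,-0.001,0,-1]],
  ],
)

```text
t: 8.97
eef_pos: [525.0, -227.5, 96.2]
ee_rot: [3.134, -0.024, -2.888]
ft_force: [-4.2, 2.7, 4.4]
gripper_width: 10.9
```

```bash
python3 -c "
from h import *
tilt();dk()"
```

```text
t 8.9667 p [ 525.  -227.5   96.2] trayyaw 14.53 tilt along/across dock [ 0.0464 -0.0048] F [-4.2  2.7  4.4] M [0.24 0.53 0.1 ]
dock along -16.4 lat 0.6 z-contact 2.7
```

Contact at 96.3 with about 8 N; only the front lugs touch because of the lean. I'll lower the grip force so the tray can swivel level about the pads.

Emit:
send_rows(
  commands=[
    [[0,0,-0.001,0,-1],[0,0,-0.001,0,-1],[0,0,-0.001,0,-1]],
  ],
  newtons=20,
)

```text
t: 9.22
eef_pos: [525.5, -227.8, 95.4]
ee_rot: [3.135, -0.024, -2.888]
ft_force: [-4.5, 1.5, 4.3]
gripper_width: 11.0
```

```bash
python3 -c "
from h import *
tilt();dk()"
```

```text
t 9.2167 p [ 525.5 -227.8   95.4] trayyaw 14.54 tilt along/across dock [ 0.0456 -0.0038] F [-4.5  1.5  4.3] M [ 0.34  0.55 -0.  ]
dock along -15.9 lat 0.1 z-contact 1.9
```

Emit:
send_rows(
  commands=[
    [[-0.0005,0,-0.001,0,-1],[-0.0005,0,-0.001,0,-1],[-0.0005,0,-0.001,0,-1]],
  ],
  newtons=20,
)

```text
t: 9.47
eef_pos: [525.2, -228.0, 94.2]
ee_rot: [3.136, -0.021, -2.887]
ft_force: [-3.5, 2.4, 5.5]
gripper_width: 10.7
```

```bash
python3 -c "
from h import *
tilt();dk()
look('d3',tb=(240,100,390,250),sb=(200,100,330,220),k=4)"; python3 -c "
import cv2;i=cv2.imread('pics/d3.png');cv2.imwrite('pics/d3s.png',i[:,600:])"
```

```text
t 9.4667 p [ 525.2 -228.    94.2] trayyaw 14.56 tilt along/across dock [ 0.0429 -0.0026] F [-3.5  2.4  5.5] M [0.41 0.32 0.1 ]
dock along -16.3 lat 0.0 z-contact 0.7
9.5667 [ 525.197835   -227.97751214   94.03929603] [ 179.6938465    -1.19474942 -165.44280264] [-3.09344742  3.16008305  4.4843489 ] 10.776311646260277
```

View pics/d3s.png

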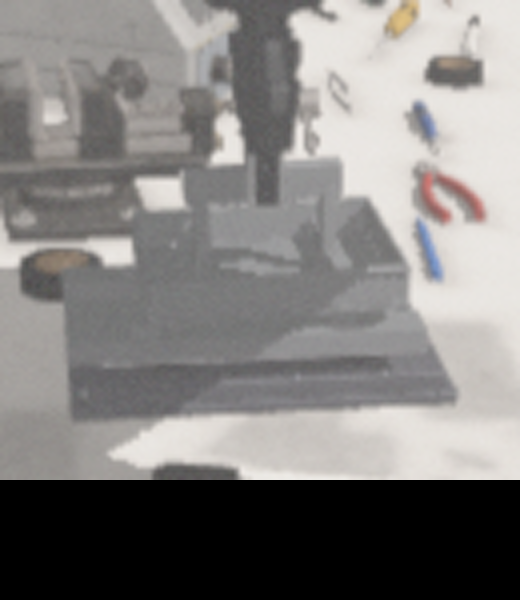

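The view shows the lean reducing (bar top slope about -0.05, where level would be -0.024). A few more light rows.

Emit:
send_rows(
  commands=[
    [[-0.0003,0,-0.001,0,-1],[-0.0003,0,-0.001,0,-1],[-0.0003,0,-0.001,0,-1]],
  ],
)

```text
t: 9.82
eef_pos: [525.1, -228.0, 92.4]
ee_rot: [3.137, -0.019, -2.887]
ft_force: [-4.5, 2.3, 5.6]
gripper_width: 10.7
```

```bash
python3 -c "
from h import *
tilt();dk()"
```

```text
t 9.8167 p [ 525.1 -228.    92.4] trayyaw 14.57 tilt along/across dock [ 0.041  -0.0018] F [-4.5  2.3  5.6] M [0.5  0.33 0.02]
dock along -16.4 lat 0.0 z-contact -1.1
```

```bash
python3 -c "
from h import *
import cv2
look('d4')
im=cv2.imread('pics/d4_side.png')
x0,y0,x1,y1,k=225,125,325,185,8
b=(255*(cv2.resize(im[y0:y1,x0:x1],None,fx=k,fy=k,interpolation=2)/255.)**.5).astype(np.uint8)
a=np.radians(14.5);u=np.array([np.cos(a),np.sin(a),0]);v=np.array([-u[1],u[0],0]);w=np.array([0,0,1.])
for t,col in((0,(0,0,255)),(0.04,(0,255,0))):
    uu=u*np.cos(t)-w*np.sin(t);ww=w*np.cos(t)+u*np.sin(t); g=np.array([525.1,-228,92.4-43.5+74])
    P=[g+uu*x+v*6+ww*12 for x in(-50,50)]+[g+uu*x+v*60+ww*(37-74) for x in(-80,80)]+[g+uu*x+v*60+ww*(9-74) for x in(-80,80)]
    for q in proj('side',P): cv2.circle(b,tuple(int(m) for m in (q-[x0,y0]+.5)*k),4,col,-1)
cv2.imwrite('pics/d4z.png',b)"
```

```text
9.9167 [ 525.10695136 -227.99828909   92.30623359] [ 179.7339474    -1.08898124 -165.42839407] [-3.8359895   3.09603484  5.31416407] 11.042190840064672
```

View pics/d4z.png

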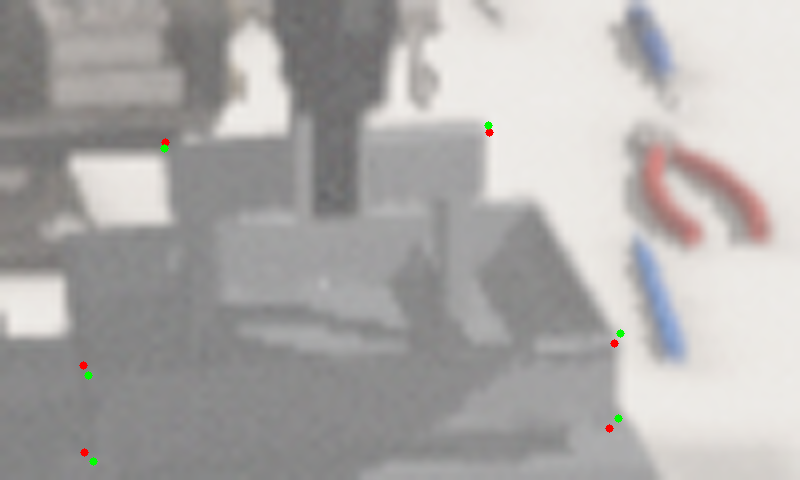

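The lean is down to about 0.02 rad and the tray is lightly on the rails. Now I'll slide along the dock with light downward pressure.

Emit:
send_rows(
  commands=[
    [[0.0012,0.0003,-0.0008,0,-1],[0.0012,0.0003,-0.0008,0,-1],[0.0012,0.0003,-0.0008,0,-1]],
  ],
  newtons=25,
)

```text
t: 10.17
eef_pos: [527.9, -228.2, 91.2]
ee_rot: [3.139, -0.022, -2.888]
ft_force: [-5.2, 0.5, 6.5]
gripper_width: 10.7
```

```bash
python3 -c "
from h import *
tilt();dk()"
```

```text
t 10.1667 p [ 527.9 -228.2   91.2] trayyaw 14.55 tilt along/across dock [ 0.0439 -0.    ] F [-5.2  0.5  6.5] M [ 0.13  0.72 -0.01]
dock along -13.7 lat -0.8 z-contact -2.3
```

Emit:
send_rows(
  commands=[
    [[0.0012,0.0008,-0.0004,0,-1],[0.0012,0.0008,-0.0004,0,-1],[0.0012,0.0006,-0.0004,0,-1]],
  ],
)

```text
t: 10.42
eef_pos: [530.2, -228.3, 91.4]
ee_rot: [-3.141, -0.027, -2.888]
ft_force: [-6.7, 0.3, 5.7]
gripper_width: 10.6
```

```bash
python3 -c "
from h import *
tilt();dk()"
```

```text
t 10.4167 p [ 530.2 -228.3   91.4] trayyaw 14.53 tilt along/across dock [0.049  0.0036] F [-6.7  0.3  5.7] M [0.17 0.96 0.07]
dock along -11.5 lat -1.5 z-contact -2.1
```

Emit:
send_rows(
  commands=[
    [[0.0008,0.0016,0.0002,0,-1],[0.0008,0.0016,0.0002,0,-1]],
  ],
)

```text
t: 10.58
eef_pos: [531.0, -227.9, 92.8]
ee_rot: [-3.136, -0.031, -2.888]
ft_force: [-5.8, -2.5, 6.4]
gripper_width: 11.0
```

```bash
python3 -c "
from h import *
tilt();dk()"
```

```text
t 10.5833 p [ 531.  -227.9   92.8] trayyaw 14.51 tilt along/across dock [0.0527 0.0085] F [-5.8 -2.5  6.4] M [-0.15  0.79 -0.  ]
dock along -10.7 lat -1.3 z-contact -0.7
```

Friction is high and drags the pose, so I'll unload most of the pressure and shift laterally with almost no weight on the rails.

Emit:
send_rows(
  commands=[
    [[0,0,0.001,0,-1],[0,0.0005,0.001,0,-1]],
  ],
)

```text
t: 10.75
eef_pos: [531.0, -228.2, 95.6]
ee_rot: [-3.135, -0.031, -2.889]
ft_force: [-3.4, 0.7, 3.8]
gripper_width: 10.8
```

```bash
python3 -c "
from h import *
tilt();dk()"
```

```text
t 10.75 p [ 531.  -228.2   95.6] trayyaw 14.47 tilt along/across dock [0.053  0.0093] F [-3.4  0.7  3.8] M [0.34 0.42 0.08]
dock along -10.7 lat -1.6 z-contact 2.1
```

Emit:
send_rows(
  commands=[
    [[0,0,0.002,0,-1],[0.001,0.0015,0.0015,0,-1],[0.001,0.001,0.0005,0,-1]],
  ],
)

```text
t: 11.0
eef_pos: [533.0, -225.9, 97.5]
ee_rot: [-3.134, -0.03, -2.89]
ft_force: [0.5, -0.0, -3.4]
gripper_width: 10.8
```

```bash
python3 -c "
from h import *
tilt();dk()"
```

```text
t 11.0 p [ 533.  -225.9   97.5] trayyaw 14.42 tilt along/across dock [0.0523 0.0101] F [ 0.5 -0.  -3.4] M [-0.02 -0.02 -0.  ]
dock along -8.2 lat 0.1 z-contact 4.0
```

Emit:
send_rows(
  commands=[
    [[0.0023,0.001,0,0,-1],[0.0023,0.001,-0.001,0,-1],[0,0,-0.001,0,-1],[0,0,-0.0007,0,-1]],
  ],
)

```text
t: 11.33
eef_pos: [537.7, -224.1, 95.0]
ee_rot: [-3.134, -0.033, -2.889]
ft_force: [-4.3, 1.2, 4.2]
gripper_width: 10.8
```

```bash
python3 -c "
from h import *
tilt();dk()"
```

```text
t 11.3333 p [ 537.7 -224.1   95. ] trayyaw 14.48 tilt along/across dock [0.055  0.0105] F [-4.3  1.2  4.2] M [0.37 0.63 0.17]
dock along -3.3 lat 0.7 z-contact 1.5
```

Light contact again (about 8 N). I'll slide forward in small steps.

Emit:
send_rows(
  commands=[
    [[0.0012,0.0003,-0.0003,0,-1],[0.0012,0.0003,-0.0003,0,-1]],
  ],
)

```text
t: 11.5
eef_pos: [539.9, -223.9, 95.4]
ee_rot: [-3.133, -0.034, -2.889]
ft_force: [-4.8, -0.3, 4.2]
gripper_width: 10.7
```

Emit:
send_rows(
  commands=[
    [[0.0012,0.0003,-0.0003,0,-1],[0.0012,0.0003,-0.0003,0,-1]],
  ],
)

```text
t: 11.67
eef_pos: [542.8, -223.4, 94.5]
ee_rot: [-3.133, -0.033, -2.889]
ft_force: [0.4, 0.7, -3.0]
gripper_width: 11.0
```

```bash
python3 -c "
from h import *
tilt();dk()"
```

```text
t 11.6667 p [ 542.8 -223.4   94.5] trayyaw 14.48 tilt along/across dock [0.0552 0.0115] F [ 0.4  0.7 -3. ] M [-0.01  0.01 -0.01]
dock along 1.9 lat 0.2 z-contact 1.0
```

The contact force vanished (Fz = -3): the front lugs are over the sockets. Going down.

Emit:
send_rows(
  commands=[
    [[0,0,-0.0012,0,-1],[0,0,-0.0012,0,-1]],
  ],
)

```text
t: 11.83
eef_pos: [543.2, -222.6, 90.0]
ee_rot: [-3.134, -0.032, -2.889]
ft_force: [-0.9, -0.2, -3.8]
gripper_width: 10.7
```

```bash
python3 -c "
from h import *
tilt();dk()"
```

```text
t 11.8333 p [ 543.2 -222.6   90. ] trayyaw 14.46 tilt along/across dock [0.0539 0.0106] F [-0.9 -0.2 -3.8] M [ 0.01 -0.02 -0.01]
dock along 2.5 lat 0.8 z-contact -3.5
```

Emit:
send_rows(
  commands=[
    [[0,0,-0.001,0,-1],[0,0,-0.001,0,-1]],
  ],
)

```text
t: 12.0
eef_pos: [542.9, -222.5, 87.1]
ee_rot: [-3.134, -0.033, -2.889]
ft_force: [-3.8, -0.4, 5.0]
gripper_width: 10.6
```

```bash
python3 -c "
from h import *
tilt();dk()"
```

```text
t 12.0 p [ 542.9 -222.5   87.1] trayyaw 14.46 tilt along/across dock [0.0548 0.0102] F [-3.8 -0.4  5. ] M [ 0.18  0.31 -0.01]
dock along 2.2 lat 0.9 z-contact -6.4
```

The front edge appears home and the rear is still high by the lean. I'll press lightly at minimum grip so the tray levels.

Emit:
send_rows(
  commands=[
    [[-0.0005,0,-0.0012,0,-1],[-0.0005,0,-0.0012,0,-1],[-0.0005,0,-0.0012,0,-1]],
  ],
  newtons=20,
)

```text
t: 12.25
eef_pos: [542.7, -222.7, 86.0]
ee_rot: [-3.134, -0.03, -2.89]
ft_force: [-3.3, 0.9, 4.2]
gripper_width: 11.0
```

```bash
python3 -c "
from h import *
tilt();dk()"
```

```text
t 12.25 p [ 542.7 -222.7   86. ] trayyaw 14.41 tilt along/across dock [0.0516 0.0105] F [-3.3  0.9  4.2] M [0.49 0.21 0.01]
dock along 2.0 lat 0.9 z-contact -7.5
```

Emit:
send_rows(
  commands=[
    [[-0.0006,-0.0003,-0.0014,0,-1],[-0.0006,-0.0003,-0.0014,0,-1],[-0.0006,0,-0.0014,0,-1],[-0.0006,0,-0.0014,0,-1]],
  ],
)

```text
t: 12.58
eef_pos: [542.5, -222.8, 83.9]
ee_rot: [-3.133, -0.023, -2.89]
ft_force: [-2.3, 0.7, 5.7]
gripper_width: 10.9
```

```bash
python3 -c "
from h import *
import cv2
tilt();dk()
look('d5')
im=cv2.imread('pics/d5_side.png')
x0,y0,x1,y1,k=225,125,325,200,8
b=(255*(cv2.resize(im[y0:y1,x0:x1],None,fx=k,fy=k,interpolation=2)/255.)**.5).astype(np.uint8)
cv2.imwrite('pics/d5z.png',b)"
```

```text
t 12.5833 p [ 542.5 -222.8   83.9] trayyaw 14.4 tilt along/across dock [0.0455 0.0109] F [-2.3  0.7  5.7] M [0.51 0.13 0.09]
dock along 1.7 lat 0.8 z-contact -9.6
12.6833 [ 542.44690461 -222.81136613   83.86348002] [-179.53013018   -1.34308112 -165.6001506 ] [-2.733636    0.6990198   5.82316497] 10.94931489395172
```

View pics/d5z.png

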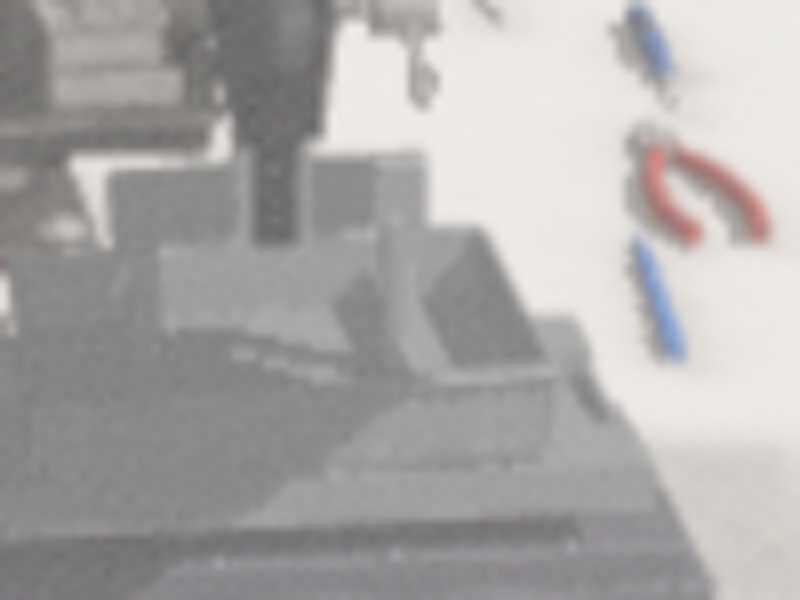

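Slope of the bar (about -0.06) says the outer end is still a bit low. Keep pressing gently.

Emit:
send_rows(
  commands=[
    [[-0.0006,0,-0.0015,0,-1],[-0.0006,0,-0.0015,0,-1],[-0.0006,0,-0.0015,0,-1],[-0.0006,0,-0.0015,0,-1],[-0.0006,0,-0.0015,0,-1]],
  ],
)

```text
t: 13.1
eef_pos: [542.2, -222.9, 81.7]
ee_rot: [-3.132, -0.016, -2.891]
ft_force: [-4.1, 1.2, 7.2]
gripper_width: 10.5
```

```bash
python3 -c "
from h import *
tilt();dk()"
```

```text
t 13.1 p [ 542.2 -222.9   81.7] trayyaw 14.38 tilt along/across dock [0.0383 0.0126] F [-4.1  1.2  7.2] M [ 0.65  0.17 -0.01]
dock along 1.4 lat 0.8 z-contact -11.8
```

Emit:
send_rows(
  commands=[
    [[-0.0006,0,-0.0015,0,-1],[-0.0006,0,-0.0015,0,-1],[-0.0006,0,-0.0015,0,-1],[-0.0006,0,-0.0015,0,-1],[-0.0006,0,-0.0015,0,-1]],
  ],
)

```text
t: 13.52
eef_pos: [542.0, -223.1, 80.2]
ee_rot: [-3.13, -0.009, -2.891]
ft_force: [-3.6, 0.6, 7.7]
gripper_width: 10.9
```

```bash
python3 -c "
from h import *
import cv2
tilt();dk()
look('d6')
im=cv2.imread('pics/d6_side.png')
x0,y0,x1,y1,k=205,125,305,200,8
b=(255*(cv2.resize(im[y0:y1,x0:x1],None,fx=k,fy=k,interpolation=2)/255.)**.5).astype(np.uint8)
a=np.radians(14.4);u=np.array([np.cos(a),np.sin(a),0]);v=np.array([-u[1],u[0],0]);w=np.array([0,0,1.])
for t,col in((0,(0,0,255)),(0.04,(0,255,0))):
    uu=u*np.cos(t)-w*np.sin(t);ww=w*np.cos(t)+u*np.sin(t); g=r.sense()['eef_pos']+[0,0,-43.5+74]
    P=[g+uu*x+v*6+ww*12 for x in(-50,50)]+[g+uu*x+v*60+ww*(37-74) for x in(-80,80)]+[g+uu*x+v*60+ww*(9-74) for x in(-80,80)]
    for q in proj('side',P): cv2.circle(b,tuple(int(m) for m in (q-[x0,y0]+.5)*k),4,col,-1)
cv2.imwrite('pics/d6z.png',b)"
```

```text
t 13.5167 p [ 542.  -223.1   80.2] trayyaw 14.36 tilt along/across dock [0.0308 0.0142] F [-3.6  0.6  7.7] M [0.68 0.19 0.12]
dock along 1.1 lat 0.6 z-contact -13.3
13.6167 [ 541.93636355 -223.08339505   80.16169271] [-179.33952298   -0.50347387 -165.64040759] [-3.71897478  0.57162645  7.2044448 ] 10.761386650218506
```

View pics/d6z.png

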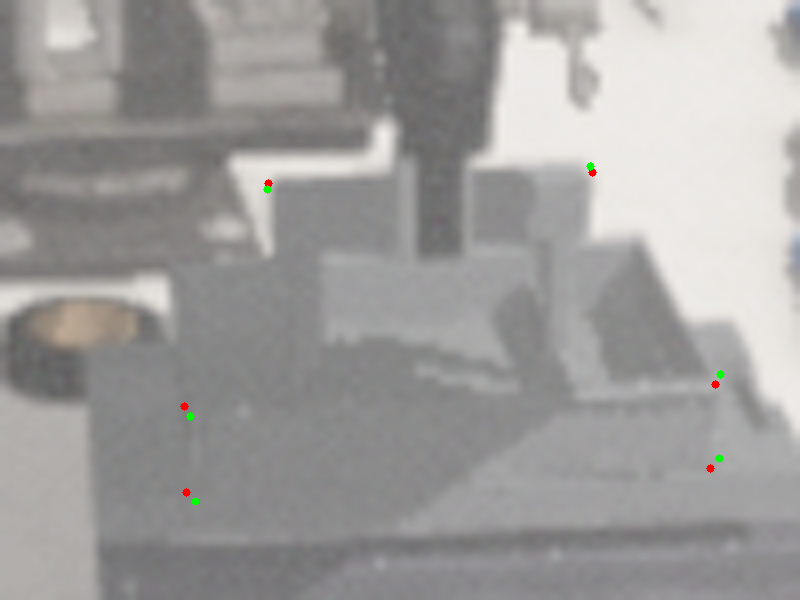

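Nearly level now (rim corner and bar on the level prediction within 1 px). I'll relax the press to let the plate come back up and check the height: home should read about 84.5.

Emit:
send_rows(
  commands=[
    [[0,0,0.0003,0,-1],[0,0,0.0003,0,-1],[0,0,0.0003,0,-1],[0,0,0.0003,0,-1]],
  ],
)

```text
t: 13.95
eef_pos: [542.9, -223.4, 85.0]
ee_rot: [-3.129, -0.006, -2.89]
ft_force: [-4.5, 1.3, 4.0]
gripper_width: 10.7
```

```bash
python3 -c "
from h import *
tilt();dk()"
```

```text
t 13.95 p [ 542.9 -223.4   85. ] trayyaw 14.43 tilt along/across dock [0.0283 0.015 ] F [-4.5  1.3  4. ] M [0.56 0.43 0.22]
dock along 2.0 lat 0.1 z-contact -8.5
```

```bash
cat > v.py <<'E'
from h import *
import cv2,sys
n=sys.argv[1]; look(n)
im=cv2.imread(f'pics/{n}_side.png')
x0,y0,x1,y1,k=205,125,305,200,8
b=(255*(cv2.resize(im[y0:y1,x0:x1],None,fx=k,fy=k,interpolation=2)/255.)**.5).astype(np.uint8)
a=np.radians(14.4);u=np.array([np.cos(a),np.sin(a),0]);v=np.array([-u[1],u[0],0]);w=np.array([0,0,1.])
for z,col in((115,(0,0,255)),(124,(0,255,0))):
    g=np.array([*r.sense()['eef_pos'][:2],z]) if len(sys.argv)<3 else np.array([541.,-224,z])
    P=[g+u*x+v*6+w*12 for x in(-50,50)]+[g+u*x+v*60+w*(37-74) for x in(-80,80)]+[g+u*x+v*60+w*(9-74) for x in(-80,80)]
    for q in proj('side',P): cv2.circle(b,tuple(int(m) for m in (q-[x0,y0]+.5)*k),4,col,-1)
cv2.imwrite(f'pics/{n}z.png',b)
E
python3 v.py d7
```

```text
14.05 [ 542.84845495 -223.40025717   84.88949153] [-179.28697363   -0.36552125 -165.571321  ] [-3.98219244  0.71067759  4.42648421] 10.684171122109612
```

View pics/d7z.png

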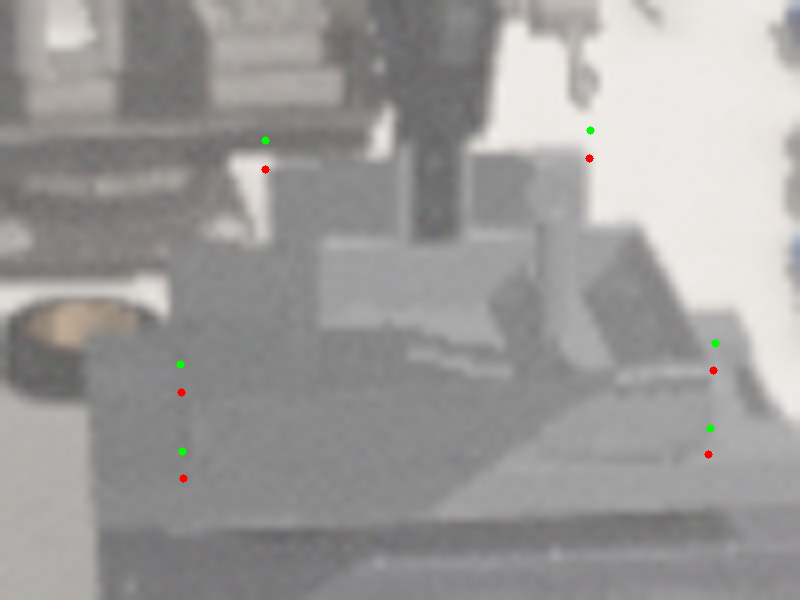

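The tray matches the home prediction (z 115, red dots) at both ends and is level. I'll unload the remaining force and let go.

Emit:
send_rows(
  commands=[
    [[-0.0004,0,0.0003,0,-1],[-0.0003,0,0.0002,0,-1]],
  ],
)

```text
t: 14.22
eef_pos: [542.6, -223.2, 85.8]
ee_rot: [-3.129, -0.005, -2.89]
ft_force: [-1.0, 0.6, 2.1]
gripper_width: 10.8
```

```bash
python3 -c "
from h import *
tilt();dk()"
```

```text
t 14.2167 p [ 542.6 -223.2   85.8] trayyaw 14.44 tilt along/across dock [0.0266 0.0152] F [-1.   0.6  2.1] M [ 0.59 -0.05  0.15]
dock along 1.8 lat 0.4 z-contact -7.7
```

Emit:
send_rows(
  commands=[
    [[0,0,0,0,-0.6],[0,0,0,0,-0.2],[0,0,0,0,0.3],[0,0,0,0,0.7],[0,0,0,0,0.7],[0,0,0,0,0.7]],
  ],
)

```text
t: 14.72
eef_pos: [542.6, -223.4, 83.3]
ee_rot: [-3.127, -0.005, -2.89]
ft_force: [-0.4, 0.2, -0.1]
gripper_width: 72.7
```

```bash
python3 v.py d8 x
```

```text
14.8167 [ 542.63214791 -223.33611746   83.40846932] [-179.18780012   -0.26704827 -165.57961642] [ 0.29891733  0.37169491 -0.07081014] 72.80252350565418
```

View pics/d8z.png

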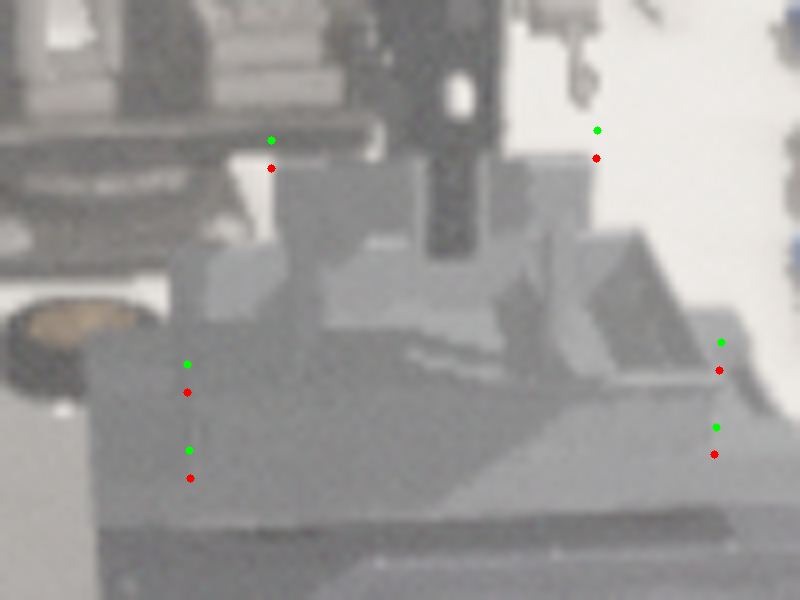

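Released, with zero force on the tool. The tray stays on the home prediction and level. Fully open and retreat upward.

Emit:
send_rows(
  commands=[
    [[0,0,0.006,0,1],[0,0,0.012,0,1],[0,0,0.02,0,1],[0,0,0.03,0,1],[0,0,0.03,0,1],[0,0,0.03,0,1],[0,0,0,0,1],[0,0,0,0,1]],
  ],
)

```text
t: 15.48
eef_pos: [540.9, -222.4, 222.4]
ee_rot: [-3.127, -0.004, -2.89]
ft_force: [0.3, 0.4, -1.3]
gripper_width: 85.4
```

```bash
python3 v.py d9 x
```

```text
15.5833 [ 540.9864244  -222.51192012  221.87611183] [-179.15127094   -0.2439343  -165.58554675] [0.26636491 0.23225145 0.63887056] 85.53064714399116
```

View pics/d9z.png

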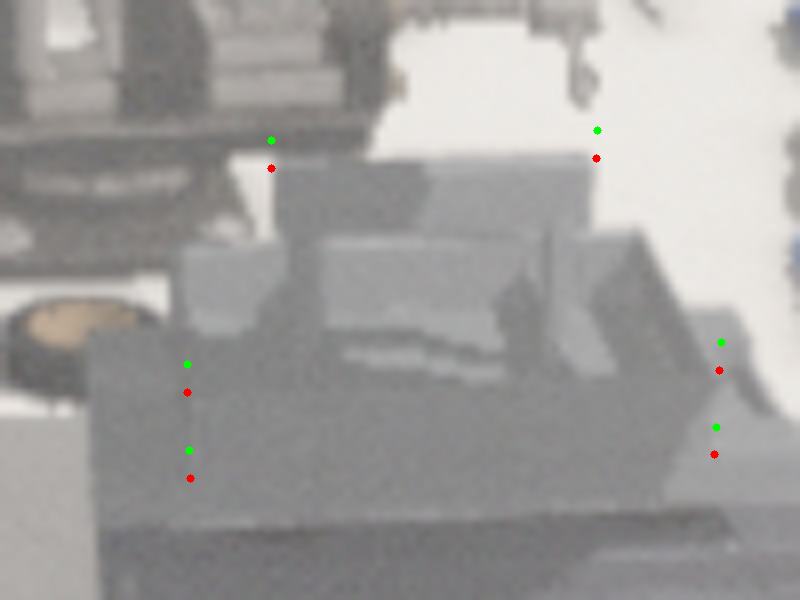

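The tray stands free, with the bar ends at (272,165) and (593,158) on the home prediction in the enlarged view. The gripper is well clear, so I'm handing in.

```bash
python3 -c "
from cell import r
print(r.hand_in())"
```

```text
the job is handed in; nothing more can be done
None
```

The tray is on the lower tray in the dock, released and standing free, and I handed the job in at about 15.6 s with the gripper well clear. No verdict was reported.

- **What I did:** I gripped the tray by its handle and set it down about 16 mm short of the sockets. Friction on the rails was high, so I lifted it a few millimetres once to re-centre it. I then slid it until the contact force vanished and lowered it. Light pressing levelled it, and I held the handle until it was home before letting go.
- **Last checks:** In the side view the bar ends and rim match the fully-home height (handle 115 mm above the bench) to within about 1 pixel (roughly 2 mm), and the tray looks level. Tool force after release was about zero. By the wrist readings, the force on the trays peaked at about 11 N, measured between moves.

**What disagreed:**
- My first grip closed above the bar. The images showed the fingertips about 30 mm higher than the reported height implied, so I worked from the images after that.
- The tool drifted to about 0.05 rad of tilt while carrying the tray. The lean came out when it was pressed home.
- I never located the dock mark directly. The position along the dock comes from the sockets, which I could see, and from the tray dropping in.

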